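Function test of a drilling bench's safety stop bar

TASK

Function-test the yellow safety stop bar: with the fingertips together, press it lightly down at the black mark next to the green magnet, then slide along the bar over all its marks, keeping it pressed the whole way without letting it come up, to the mark next to the red magnet. Finish there, still holding the bar down with the fingertips. Press it part way only, never hard or down against its stop, and leave everything else on the bench where it is; nothing is to be picked up.

Things in the scene. Friction and masses are not known exactly. Their poses are not given: they have to be found in the camera images.
- stop_unit: Grey metal housing fixed to the bench, 64 x 306 mm in plan, its rim 34 mm above the bench, with the yellow stop bar sunk in its middle. Origin: centre of its underside, on the bench. Its y axis runs along the bar, its x axis across it, z up. Either end may be the green one.
- bar_top (a point): Centre of the yellow bar's flat top (it moves with the bar): 46 mm above the bench when up, 12 mm proud of the rim. Axes as the housing's. The bar is 36 mm wide (x) and 206 mm long (y, -103 to +103 mm). Five black cross lines, 5 mm wide, mark it at y = -85, -42.5, 0, +42.5 and +85 mm.
- stop_bar (a joint): How far the yellow bar is pressed down, in m: 0 fully up (its top 46 mm above the bench), 0.012 against its stop (its top 34 mm above the bench). It moves straight down as a whole wherever it is pressed, and springs back: it starts to move at about 2 N, needs about 4 N at 5 mm and 7 N at 12 mm. Pressed 3 to 8 mm is a good depth for the test.
- green_magnet: Round green magnet, 24 mm across, 5 mm high, stuck on one end of the housing (34 mm above the bench), on the bar's centre line: it marks the starting end. Fixed. Origin: centre of its underside. The nearest black mark lies 43 mm from it, towards the middle of the bar.
- red_magnet: The same in red, on the other end of the housing: it marks the finishing end. Fixed. The nearest black mark lies 43 mm from it.
- drink_bottle: Loose bystander: green drink bottle, 60 mm across, 170 mm high, standing off one end of the housing. Origin: centre of its underside.
- oil_bottle: Loose bystander: amber oil jar with a blue cap, 54 mm across, 110 mm high, standing off the other end. Origin: centre of its underside.
- cap: Loose bystander: white bottle cap, 28 mm across, 13 mm high, beyond the housing. Origin: centre of its underside.
- drilled_plate: Loose bystander: steel plate with two holes, 55 x 70 x 10 mm. Origin: centre of its underside.
- pliers: Loose bystander: locking pliers lying flat, about 50 x 185 x 15 mm, on the robot's side of the housing. Origin: near the middle of their underside; y axis along them.
- chuck_key: Loose bystander: T-shaped drill chuck key lying flat, 80 x 95 x 17 mm. Origin: near its middle, on the bench.
- brush: Loose bystander: chip brush lying on the bench beyond the housing. Origin: on its underside; x axis along it.

How it is judged:
By the outcome, as a careful person would: the job done as asked, in the order asked, and still so for the second after the job is handed in, while the arm keeps its last pose, push and grip.
It also fails if it takes over 42 s, if anything falls off the work surface, if the arm or the gripper's body presses on something with over 40 N, if the wrist force passes 120 N, or if a joint passes its speed limit or range.

ROBOT

A 6-joint arm with a two-finger parallel gripper is mounted at the origin on the work surface. World frame = base frame: x ahead of the robot, y to its left, z up, the work surface at z = 0. Lengths are in m, angles in rad, forces in N, time in s.
With the tool pointing down it reaches from about 0.325 to 0.775 m from the base axis. Payload 5.5 kg.
Tool frame: the origin (TCP) lies on the centre line of the jaws, within the pads' length; the fingertips stand 11 mm ahead of it and the grasp point (between the pads) lies 8 mm behind it; z points along the fingers, y is the line along which they close (so a half turn about z gives the same grasp; the last joint's range is limited). The gripper opens to 88 mm and grips with 3 to 60 N. Pads are 20 mm wide; open, the fingers measure 115 mm over their backs; the gripper's body (75 mm by 178 mm) begins 61 mm behind the grasp point.
Start: joints at [-1.225, 0.091, 1.231, -0, 1.82, -0.057], TCP at [0.235, -0.552, 0.234] pointing down, gripper open.
Joint ranges: [-2.87, 2.87], [-0.86, 2.18], [0.17, 2.46], [-1.51, 4.65], [0.06, 2.69], [-2.65, 2.65]. Speed limits (rad/s): [2.57, 2.57, 3.01, 3.14, 3.14, 3.14].

INTERFACE

Orientations are given as a unit quaternion [x, y, z, w].
In Python, from rig import manip gives the robot as it stands.
- The arm moves only by the shell command python3 -m inch 'ROWS' [FORCE]. ROWS is a JSON object of lists of equal length, an entry for each row: "linear": the shift along the tool's x, y, z in cm, a list of three; "roll": the turn about the tool's z in rad; "fingers": the gripper's target within -1 to 1 (fully open at 1, half-way at 0, shut at -1). A call has 1 to 8 rows; each row is the pose to reach, as a shift and turn from the pose commanded when the call began, along the tool's axes at that moment; what a row does not reach only later rows make up. A row lasts 1/12 s, in which the tool goes at most 41.7 mm and 7.16 degrees, less where a joint would pass 70% of its speed; a pose out of reach is approached as far as the arm can. A call with a gripper value outside its range is refused whole. The fingers move at their own pace and stop on an object; FORCE is the grip in N (left out, the last holds). Time passes only in rows, so rows that repeat a pose let the fingers close. It gives the time, the measured TCP pose, the force, the opening and the grip force at its end, in the units of the state.
- manip.get_obs(): the state, without advancing time (a new reading comes with each control period).
- manip.camera(name): name is "side" or "top"; returns a dict with "pixels" (384x512x3 uint8, red, green, blue), "z_map" (384x512 float32, m along the optical axis (not along the pixel's ray), 0 where there is no reading), "fx", "fy", "cx", "cy" (pixels), "k1" (the pictures are not rectified: a ray, as slopes to the right and down, at radius r is drawn at 1 + k1 r^2 times it, then the intrinsics apply), "origin" and "attitude" of the camera in the world. Camera axes: x right, y up, looking along -z (the intrinsics and any distortion apply to the point x, -y, -z); pixel columns grow to the right and rows downward; lengths in m; the calibration is good to about 2 mm. A picture is of the moment at which its call begins.
- manip.sign_off(): hands the job in; it is judged then, once.
The state is a dict: "clock": time; "joints": joint angles; "qd": joint speeds; "effort": joint torques, N m; "tool_pos": TCP position; "eef_rot": TCP orientation; "force": force on the tool from outside, world axes, zero at the start; "torque": the same for the moment, N m; "grip_width": finger opening in m; "gripper_force": force on a finger pad.
Only numpy, scipy, OpenCV 4.12 (cv2) and the standard library are available. Lean on these libraries where they do the work, as an engineer would, in place of code of your own. Each camera call takes 0.05 s, during which the arm holds its last target. There are 200 camera calls.

## Working session

There is one attempt and no reset: what is moved stays moved. The work goes in short steps, Python scripts to look and compute and a shell command to move; the robot and the scene stay as the last step left them, time stands still between calls to the robot, and variables do not carry over. Pictures are saved under pics/ and viewed, at most 10 in all, crops included, and the job is handed in when it is done.

```bash
mkdir -p pics; cat > h.py <<'E'
import numpy as np, cv2
from rig import manip
from scipy.spatial.transform import Rotation as R
def att(c):
    a=np.array(c["attitude"],float)
    return a if a.shape==(3,3) else R.from_quat(a).as_matrix()
def ray(c,u,v):
    K=np.array([[c["fx"],0,c["cx"]],[0,c["fy"],c["cy"]],[0,0,1]],float)
    p=cv2.undistortPoints(np.array([[[u,v]]],float),K,np.array([c["k1"],0,0,0,0.]))[0,0]
    return np.array(c["origin"]),att(c)@np.array([p[0],-p[1],-1.])
def onplane(c,u,v,z):
    o,d=ray(c,u,v); return o+d*(z-o[2])/d[2]
E
python3 - <<'E'
from h import *
for n in("top","side"):
    c=manip.camera(n); np.savez(f"pics/{n}0.npz",**c)
    cv2.imwrite(f"pics/{n}0.png",cv2.cvtColor(c["pixels"],cv2.COLOR_RGB2BGR))
    print(n,{k:v for k,v in c.items() if k not in("pixels","z_map")})
    h=cv2.cvtColor(c["pixels"],cv2.COLOR_RGB2HSV)
    for name,lo,hi in(("green",(40,80,40),(90,255,255)),("red",(0,150,60),(6,255,255)),("red2",(172,150,60),(180,255,255)),("yellow",(22,120,80),(34,255,255))):
        m=cv2.inRange(h,lo,hi); N,_,s,ce=cv2.connectedComponentsWithStats(m)
        for i in range(1,N):
            if s[i,4]>40: print(name,s[i],ce[i].round(1),onplane(c,*ce[i],0.046 if name=="yellow" else .039).round(4))
print(manip.get_obs())
E
```

```text
top {'fx': 436.3657963266223, 'fy': 436.3657963266223, 'cx': 257.4047519433164, 'cy': 195.18308105587556, 'k1': -0.1281338386540713, 'origin': array([0.46456282, 0.05142315, 1.26557725]), 'attitude': array([ 0.04162617, -0.04066348, -0.70256672,  0.70923462])}
green [ 261   37  118   69 7772] [318.8  70.7] [ 0.9817 -0.1248  0.039 ]
green [268 206   8   8  52] [271.5 209.5] [0.5678 0.0136 0.039 ]
green [132 253  29  23 437] [147.7 263. ] [0.4131 0.3603 0.039 ]
red [188 250   8   7  45] [191.6 252.9] [0.4434 0.2367 0.039 ]
yellow [197 209  70  46 905] [231.3 231.4] [0.5047 0.1257 0.046 ]
side {'fx': 461.43347372711986, 'fy': 461.43347372711986, 'cx': 253.82555636449067, 'cy': 189.41284702966834, 'k1': -0.029512677366211295, 'origin': array([0.40267706, 0.90723131, 0.85339847]), 'attitude': array([-0.04954662,  0.40279333,  0.9080745 , -0.10345711])}
green [  91   96  104   94 6313] [144.2 142.2] [ 0.9799 -0.1008  0.039 ]
green [269 185   9   7  49] [273.  188.2] [0.5648 0.0156 0.039 ]
green [ 298  279   34   54 1451] [313.9 305.1] [0.4113 0.3503 0.039 ]
red [303 258   9   8  55] [307.  261.3] [0.4419 0.2392 0.039 ]
yellow [ 270  192   41   65 1058] [290.1 224.6] [0.4975 0.1425 0.046 ]
{'clock': 0.1, 'joints': array([-1.22470955e+00,  9.18080441e-02,  1.23176454e+00, -6.53557635e-06,
        1.81981348e+00, -5.66745568e-02]), 'qd': array([-0.0012683 , -0.00087924, -0.00148763,  0.0005855 ,  0.00068083,
        0.00033145]), 'effort': array([ 2.90292483e-03, -4.47858453e+01, -4.07569313e+01,  7.01867882e-02,
        2.84176919e-02, -1.32145888e-04]), 'tool_pos': array([ 0.23510129, -0.55174841,  0.23260581]), 'eef_rot': array([ 9.79791115e-01,  2.00021418e-01, -1.32441099e-04, -8.86877397e-04]), 'force': array([ 0.3491366 , -0.1932867 , -0.06181333]), 'torque': array([ 0.03306962,  0.01194984, -0.02473587]), 'gripper_force': 0.0, 'grip_width': 0.08772486594304993}
```

View pics/top0.png

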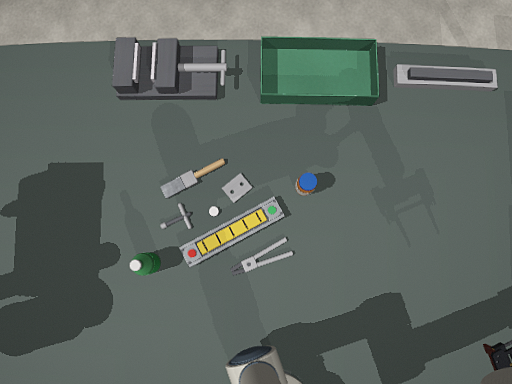

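View pics/side0.png

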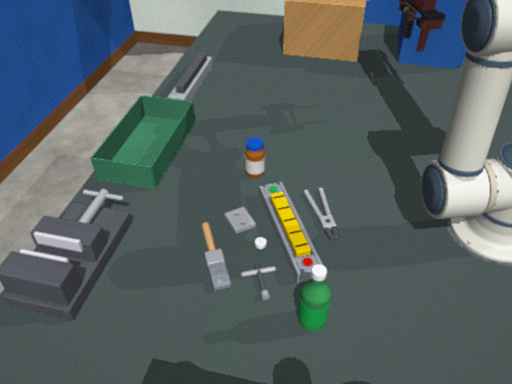

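The top view shows the unit between a red magnet at about (192,253) and a green one at about (272,210). The drink bottle is off the red end at (145,263) and the oil jar off the green end at (307,183). Both cameras agree: green ≈ (0.566, 0.015) and red ≈ (0.443, 0.238). They are 255 mm apart, against 256 mm expected. I'll approach with the fingers shut and the tool's y axis across the bar.

```bash
cat > go.py <<'E'
import sys
from h import *
G=np.array([.5663,.0146]);Rd=np.array([.44265,.238]);u=(Rd-G)/np.linalg.norm(Rd-G);n=np.array([u[1],-u[0]]);C=(G+Rd)/2
def report():
    o=manip.get_obs();p=np.array(o["tool_pos"]);M=R.from_quat(o["eef_rot"]).as_matrix()
    print("t",round(o["clock"],2),"pos",p.round(4),"tip z",round(p[2]-.011,4),"along/across",((p[:2]-C)@u).round(4),((p[:2]-C)@n).round(4),"F",np.round(o["force"],2),"w",round(o["grip_width"],4),"tilt",M[:,2].round(4))
    yaw=np.arctan2(M[1,0],M[0,0]);print("roll to go",round(yaw-np.arctan2(u[1],u[0]),3))
    return p,M
if __name__=="__main__":
    p,M=report()
    if len(sys.argv)>2:
        a,z=map(float,sys.argv[1:3]); t=np.r_[C+a*u,z+.011]; print("shift cm",(M.T@(t-p)*100).round(2))
E
python3 -m inch '{"linear":[[3.2,-2.66,0],[6.4,-5.3,0],[9.6,-8,0],[12.8,-10.6,0],[16,-13.3,0],[19.2,-16,0],[22.4,-18.6,0],[25.6,-21.3,0]],"roll":[-0.1,-0.2,-0.3,-0.4,-0.5,-0.6,-0.7,-0.8],"fingers":[-1,-1,-1,-1,-1,-1,-1,-1]}' 20
python3 go.py -0.085 0.12
```

```text
clock: 0.77
tool_pos: [0.3874, -0.2539, 0.2333]
eef_rot: [0.823, 0.568, 0.0, -0.0]
force: [0.9, 0.1, -0.2]
grip_width: 0.038
gripper_force: 0.0
t 0.77 pos [ 0.3874 -0.2539  0.2333] tip z 0.2223 along/across -0.276 -0.2865 F [ 0.92  0.09 -0.19] w 0.038 tilt [-2.e-04  2.e-04 -1.e+00]
roll to go -0.869
shift cm [34.21  3.92 10.23]
```

```bash
python3 -m inch '{"linear":[[4,0.5,0],[8,0.9,0],[12,1.4,0],[16,1.8,0],[20,2.3,0],[24,2.8,0],[28,3.2,0],[31,3.6,0]],"roll":[-0.11,-0.22,-0.33,-0.44,-0.55,-0.66,-0.77,-0.87],"fingers":[-1,-1,-1,-1,-1,-1,-1,-1]}' 20
python3 go.py -0.085 0.10
```

```text
clock: 1.43
tool_pos: [0.5328, 0.0235, 0.233]
eef_rot: [0.506, 0.862, 0.0, -0.0]
force: [0.2, -0.7, 0.1]
grip_width: 0.0006
gripper_force: 0.0
t 1.43 pos [0.5328 0.0235 0.233 ] tip z 0.222 along/across -0.1037 -0.025 F [ 0.18 -0.73  0.14] w 0.0006 tilt [-7.e-04  7.e-04 -1.e+00]
roll to go 0.004
shift cm [ 1.85  2.52 12.2 ]
```

```bash
python3 -m inch '{"linear":[[1,1.2,0],[1.8,2.5,2],[1.8,2.5,5],[1.8,2.5,8],[1.8,2.5,11],[1.8,2.5,13],[1.8,2.5,14],[1.8,2.5,14]],"roll":[0,0,0,0,0,0,0,0],"fingers":[-1,-1,-1,-1,-1,-1,-1,-1]}' 20
python3 go.py -0.085 0.06
python3 - <<'E'
from h import *
from go import C,u,n,G,Rd
ims=[]
for nme in("top","side"):
    c=manip.camera(nme);h=cv2.cvtColor(c["pixels"],cv2.COLOR_RGB2HSV)
    K=np.array([[c["fx"],0,c["cx"]],[0,c["fy"],c["cy"]],[0,0,1]]);A=att(c)
    p=A.T@(np.r_[C,.046]-c["origin"]);q=np.array([[p[0],-p[1],-p[2]]])
    x,y=cv2.projectPoints(q,np.zeros(3),np.zeros(3),K,np.array([c["k1"],0,0,0,0.]))[0][0,0].round().astype(int)
    ims.append(cv2.resize(c["pixels"][y-60:y+60,x-65:x+65],None,fx=3,fy=3,interpolation=cv2.INTER_CUBIC));print(nme,x,y)
cv2.imwrite("pics/near.png",cv2.cvtColor(np.hstack(ims),cv2.COLOR_RGB2BGR))
E
```

```text
clock: 2.1
tool_pos: [0.5438, 0.0482, 0.0903]
eef_rot: [0.509, 0.861, -0.002, -0.002]
force: [-0.1, -0.6, -0.0]
grip_width: 0.0002
gripper_force: 0.0
t 2.1 pos [0.5438 0.0482 0.0903] tip z 0.0793 along/across -0.0874 -0.0034 F [-0.08 -0.61 -0.02] w 0.0002 tilt [-5.7e-03 -1.0e-04 -1.0e+00]
roll to go -0.003
shift cm [0.23 0.35 1.93]
top 231 232
side 288 219
```

View pics/near.png

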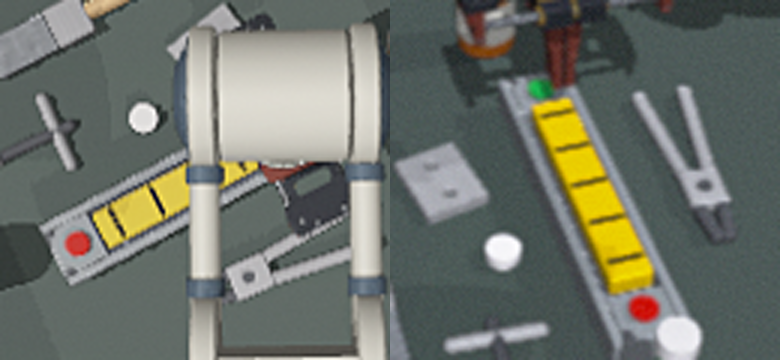

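The left crop (top camera) has the wrist over the green half of the bar. The right crop (side camera) shows the closed red fingertips at about (562,85), above the green-end mark at about (557,113). I'll let the arm settle and check the tip against the side view.

```bash
python3 -m inch '{"linear":[[0,0,0],[0,0,0],[0,0,0]],"roll":[0,0,0],"fingers":[-1,-1,-1]}' 20 >/dev/null
python3 go.py -0.085 0.06
python3 - <<'E'
from h import *
from go import C,u,n
c=manip.camera("side");h=cv2.cvtColor(c["pixels"],cv2.COLOR_RGB2HSV)
print("tip seen",onplane(c,280.3,187.3,.0793).round(4))
# marks from the yellow region: corners and dark lines, at z=.046
m=cv2.inRange(h,(22,120,80),(34,255,255));N,l,s,ce=cv2.connectedComponentsWithStats(m)
for i in range(1,N):
    if s[i,4]>20:
        p=onplane(c,*ce[i],.046)[:2]-C;print("yellow",s[i,4],(p@u).round(4),(p@n).round(4))
ys,xs=np.where(m);P=np.array([onplane(c,x,y,.046)[:2]-C for x,y in zip(xs,ys)])
hh,e=np.histogram(P@u,np.arange(-.12,.12,.003));print(list(zip(e.round(3).tolist(),hh.tolist())))
t=P[:,:]@n;print("across",np.percentile(t,[1,50,99]).round(4))
E
```

```text
t 2.45 pos [0.5463 0.0482 0.0954] tip z 0.0844 along/across -0.0886 -0.0012 F [-0.25  0.69  0.35] w 0.0005 tilt [ 2.8e-03  1.0e-04 -1.0e+00]
roll to go -0.004
shift cm [0.36 0.11 2.44]
tip seen [0.5397 0.0522 0.0793]
yellow 1061 0.0172 0.0017
[(-0.12, 0), (-0.117, 0), (-0.114, 0), (-0.111, 0), (-0.108, 0), (-0.105, 1), (-0.102, 8), (-0.099, 12), (-0.096, 11), (-0.093, 12), (-0.09, 10), (-0.087, 11), (-0.084, 11), (-0.081, 15), (-0.078, 11), (-0.075, 12), (-0.072, 13), (-0.069, 14), (-0.066, 12), (-0.063, 12), (-0.06, 15), (-0.057, 12), (-0.054, 13), (-0.051, 14), (-0.048, 12), (-0.045, 14), (-0.042, 14), (-0.039, 14), (-0.036, 13), (-0.033, 14), (-0.03, 14), (-0.027, 14), (-0.024, 14), (-0.021, 14), (-0.018, 14), (-0.015, 14), (-0.012, 14), (-0.009, 15), (-0.006, 14), (-0.003, 14), (0.0, 14), (0.003, 15), (0.006, 14), (0.009, 16), (0.012, 15), (0.015, 15), (0.018, 16), (0.021, 13), (0.024, 15), (0.027, 15), (0.03, 15), (0.033, 16), (0.036, 16), (0.039, 16), (0.042, 16), (0.045, 15), (0.048, 16), (0.051, 15), (0.054, 16), (0.057, 15), (0.06, 16), (0.063, 16), (0.066, 19), (0.069, 16), (0.072, 17), (0.075, 17), (0.078, 17), (0.081, 17), (0.084, 17), (0.087, 16), (0.09, 18), (0.093, 18), (0.096, 17), (0.099, 18), (0.102, 18), (0.105, 17), (0.108, 18), (0.111, 17), (0.114, 7)]
across [-0.0189  0.0014  0.021 ]
```

```bash
python3 -m inch '{"linear":[[0.2,0.1,0.6],[0.3,0.1,1.2],[0.3,0.1,1.8],[0.3,0.1,2.3],[0.3,0.1,2.6],[0.3,0.1,2.6],[0.3,0.1,2.6],[0.3,0.1,2.6]],"roll":[0,0,0,0,0,0,0,0],"fingers":[-1,-1,-1,-1,-1,-1,-1,-1]}' 20 >/dev/null
python3 go.py -0.085 0.041
python3 -m inch '{"linear":[[0,0,0],[0,0,0],[0,0,0],[0,0,0]],"roll":[0,0,0,0],"fingers":[-1,-1,-1,-1]}' 20 >/dev/null
python3 go.py -0.085 0.041
```

```text
t 3.17 pos [0.5451 0.0513 0.0678] tip z 0.0568 along/across -0.0852 -0.0008 F [ 0.35 -0.2   0.68] w 0.0004 tilt [ 3.e-04  0.e+00 -1.e+00]
roll to go -0.004
shift cm [0.03 0.08 1.58]
t 3.5 pos [0.545  0.0513 0.0678] tip z 0.0568 along/across -0.0852 -0.0008 F [0.1  0.02 0.05] w 0.0003 tilt [ 3.e-04  0.e+00 -1.e+00]
roll to go -0.003
shift cm [0.02 0.08 1.58]
```

```bash
python3 -m inch '{"linear":[[0,0.1,0.3],[0,0.1,0.6],[0,0.1,0.8],[0,0.1,1.0],[0,0.1,1.15],[0,0.1,1.3],[0,0.1,1.4],[0,0.1,1.4]],"roll":[0,0,0,0,0,0,0,0],"fingers":[-1,-1,-1,-1,-1,-1,-1,-1]}' 20 >/dev/null
python3 go.py -0.085 0.041
python3 -m inch '{"linear":[[0,0,0],[0,0,0],[0,0,0.05],[0,0,0.1],[0,0,0.1],[0,0,0.1]],"roll":[0,0,0,0,0,0],"fingers":[-1,-1,-1,-1,-1,-1]}' 20 >/dev/null
python3 go.py -0.085 0.041
```

```text
t 4.17 pos [0.5457 0.0518 0.0537] tip z 0.0427 along/across -0.0851 -0.0001 F [-1.95  0.    3.46] w 0.0008 tilt [-3.e-04 -0.e+00 -1.e+00]
roll to go -0.004
shift cm [0.01 0.01 0.17]
t 4.67 pos [0.5458 0.0518 0.0527] tip z 0.0417 along/across -0.0852 0.0001 F [-2.95  0.36  3.52] w 0.0009 tilt [ 1.e-04  0.e+00 -1.e+00]
roll to go -0.004
shift cm [ 0.02 -0.01  0.07]
```

```bash
python3 -m inch '{"linear":[[0,0,0.05],[0.05,0,0.1],[0.15,0,0.1],[0.35,0,0.1],[0.6,0,0.1],[0.9,0,0.1],[1.2,0,0.1],[1.5,0,0.1]],"roll":[0,0,0,0,0,0,0,0],"fingers":[-1,-1,-1,-1,-1,-1,-1,-1]}' 20 >/dev/null
python3 go.py 0.085 0.0405
```

```text
t 5.33 pos [0.5387 0.0653 0.0519] tip z 0.0409 along/across -0.07 0.0004 F [ 2.33 -1.96  4.63] w 0.0002 tilt [ 9.e-04 -0.e+00 -1.e+00]
roll to go -0.003
shift cm [15.5  -0.1   0.03]
```

Depth is 5.1 mm with 4.6 N vertical force, and tracking is good. I'll carry on sliding.

```bash
python3 -m inch '{"linear":[[0.3,0,0],[0.6,0,0],[0.9,0,0],[1.2,0,0],[1.5,0,0],[1.8,0,0],[2.1,0,0],[2.4,0,0]],"roll":[0,0,0,0,0,0,0,0],"fingers":[-1,-1,-1,-1,-1,-1,-1,-1]}' 20 >/dev/null
python3 go.py 0.085 0.0405
python3 -m inch '{"linear":[[0.3,0,0],[0.6,0,0],[0.9,0,0],[1.2,0,0],[1.5,0,0],[1.8,0,0],[2.1,0,0],[2.4,0,0]],"roll":[0,0,0,0,0,0,0,0],"fingers":[-1,-1,-1,-1,-1,-1,-1,-1]}' 20 >/dev/null
python3 go.py 0.085 0.0405
```

```text
t 6.0 pos [0.5269 0.0863 0.0516] tip z 0.0406 along/across -0.0459 0.0002 F [ 1.4  -2.62  4.18] w 0.0007 tilt [-0. -0. -1.]
roll to go -0.004
shift cm [ 1.309e+01 -7.000e-02  1.000e-02]
t 6.67 pos [0.5153 0.1073 0.0516] tip z 0.0406 along/across -0.0219 0.0003 F [ 1.18 -2.89  4.04] w 0.0006 tilt [-0. -0. -1.]
roll to go -0.003
shift cm [ 1.069e+01 -7.000e-02  1.000e-02]
```

```bash
python3 -m inch '{"linear":[[0.3,0,0],[0.6,0,0],[0.9,0,0],[1.2,0,0],[1.5,0,0],[1.8,0,0],[2.1,0,0],[2.4,0,0]],"roll":[0,0,0,0,0,0,0,0],"fingers":[-1,-1,-1,-1,-1,-1,-1,-1]}' 20 >/dev/null
python3 go.py 0.085 0.0405
python3 -m inch '{"linear":[[0.3,0,0],[0.6,0,0],[0.9,0,0],[1.2,0,0],[1.5,0,0],[1.8,0,0],[2.1,0,0],[2.4,0,0]],"roll":[0,0,0,0,0,0,0,0],"fingers":[-1,-1,-1,-1,-1,-1,-1,-1]}' 20 >/dev/null
python3 go.py 0.085 0.0405
python3 -m inch '{"linear":[[0.3,0,0],[0.6,0,0],[0.9,0,0],[1.2,0,0],[1.5,0,0],[1.8,0,0],[2.1,0,0],[2.4,0,0]],"roll":[0,0,0,0,0,0,0,0],"fingers":[-1,-1,-1,-1,-1,-1,-1,-1]}' 20 >/dev/null
python3 go.py 0.085 0.0405
```

```text
t 7.33 pos [0.5038 0.1283 0.0516] tip z 0.0406 along/across 0.0021 0.0004 F [ 1.91 -2.7   4.37] w 0.0002 tilt [-0.  0. -1.]
roll to go -0.004
shift cm [ 8.29 -0.07  0.01]
t 8.0 pos [0.4922 0.1494 0.0516] tip z 0.0406 along/across 0.0261 0.0005 F [ 2.09 -3.47  4.32] w 0.0004 tilt [-1.e-04  0.e+00 -1.e+00]
roll to go -0.004
shift cm [ 5.89 -0.07  0.01]
t 8.67 pos [0.4807 0.1704 0.0516] tip z 0.0406 along/across 0.0501 0.0005 F [ 1.58 -3.24  3.36] w 0.0002 tilt [-1.e-04 -0.e+00 -1.e+00]
roll to go -0.004
shift cm [ 3.49 -0.06  0.01]
```

```bash
python3 -m inch '{"linear":[[0.3,0,0],[0.6,0,0],[0.9,0,0],[1.2,0,0],[1.5,0,0],[1.8,0,0],[2.1,0,0],[2.4,0,0]],"roll":[0,0,0,0,0,0,0,0],"fingers":[-1,-1,-1,-1,-1,-1,-1,-1]}' 20 >/dev/null
python3 -m inch '{"linear":[[0.3,0,0],[0.55,0,0],[0.75,0,0],[0.9,0,0],[1.0,0,0],[1.1,0,0],[1.1,0,0],[1.1,0,0]],"roll":[0,0,0,0,0,0,0,0],"fingers":[-1,-1,-1,-1,-1,-1,-1,-1]}' 20 >/dev/null
python3 -m inch '{"linear":[[0,0,0],[0,0,0],[0,0,0],[0,0,0]],"roll":[0,0,0,0],"fingers":[-1,-1,-1,-1]}' 20 >/dev/null
python3 go.py 0.085 0.0405
python3 - <<'E'
from h import *
c=manip.camera("side")
cv2.imwrite("pics/end.png",cv2.cvtColor(cv2.resize(c["pixels"][150:340,200:380],None,fx=3,fy=3,interpolation=cv2.INTER_CUBIC),cv2.COLOR_RGB2BGR))
E
```

```text
t 10.33 pos [0.4639 0.201  0.0516] tip z 0.0406 along/across 0.085 0.0007 F [-0.35 -1.27  4.61] w 0.0004 tilt [-3.e-04  3.e-04 -1.e+00]
roll to go -0.003
shift cm [ 0.   -0.07  0.01]
```

View pics/end.png

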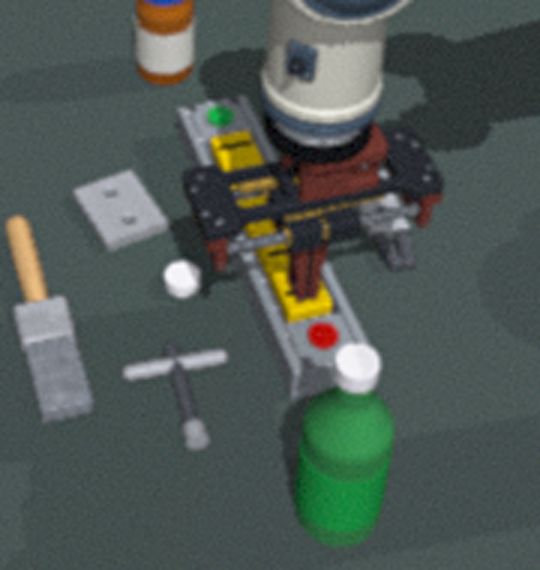

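The fingertips rest at about (305,297) on the mark just before the red magnet at (322,335). The bar is still down 5.4 mm with 4.6 N on it, and nothing else looks moved.

```bash
python3 -c "
from rig import manip
print(manip.sign_off())"
```

```text
the job is handed in; nothing more can be done
None
```

The job is handed in: I pressed the bar at the green-end mark, slid along it over all five marks at about 5 mm depth and 3–5 N, and finished at the red-end mark still holding it down 5.4 mm at 10.3 s on the robot's clock, with nothing else seen to have moved.

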